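# Bolt the tool chest shut

### The job

Bolt the wooden tool chest shut: slide the steel barrel bolt on its top across into the keeper on the lid, find by feel the notch in its guide, a little short of the end of the bolt's travel, and, holding the bolt there against its return spring, turn its knobbed handle fully down into the notch, towards the chest's front edge, so that it stays locked when you let go. Be gentle: do not ram the bolt against its stop or force the handle against the guide, and leave the other things around it where they are.

Things in the scene. Friction and masses are not known exactly. Their poses are not given: they have to be found in the camera images.
- chest: Low plywood tool chest, fixed, 200 (x) x 360 (y) x 90 mm high. Origin: centre of its underside, z up. Its -x side is the front, roughly facing the robot. The bolt lies on top along chest y, its centre line at chest x = -82 mm (18 mm behind the front edge), 16 mm above the top. Lid with keeper at the +y end: a steel loop round the bolt's line at chest y = 82 mm, 28 mm high; the bolt locks towards +y.
- guide: Steel base plate, 34 x 140 x 3 mm, fixed on the chest top, with a slotted cover: two rails along the bolt, 12 mm apart inside, 4 mm thick, up to 36 mm above the chest top. They keep the handle's stem upright (it can lean about 0.15 rad). Its small screws bear no more than about 18 N from the stem, on the stop or the rails. Origin: on the chest top under the bolt's line at chest y = 0; axes as the chest's.
- axis (a point): Point on the bolt's centre line, about which the handle turns, at chest y = -30 mm: where the foot of the handle is when joint bolt reads 0. Its axes are the chest's (y along the bolt, towards the keeper).
- knob (a point): Centre of the steel ball knob, 18 mm across, on the handle's end, 52 mm from the bolt's centre line; stem 8 mm thick. z points out along the stem, y along the bolt. Held with a finger on either side along the bolt, it can turn between the fingers as the handle goes down. Handle down, the knob is 34 mm out in front of the chest's front edge, 106 mm above the table, free all round and below.
- bolt (a joint): How far the bolt has slid, in m: 0 fully withdrawn, growing towards the keeper (chest +y). Starts at 0 to 0.012. Friction about 2 N; a return spring of 90 N/m (0 N at 0) pulls it back, 3 to 6.5 N at the stop. Let go with the handle upright, it springs back part of the way; with the handle down in the notch it moves back up to 4 mm and stays trapped.
- handle (a joint): Angle of the handle about the bolt's centre line, in rad: 0 upright, growing as it turns down towards the chest's front (-x); 1.5 is fully down (about level), where it stops. It stays at any angle; turning takes about 2 N at the knob.
- notch (a point): Roughly the notch: on the bolt's centre line at joint bolt = 46 mm; axes as the chest's. One notch, 12 mm wide along the bolt, cuts the front rail: only there can the handle turn down. 10 mm beyond its middle the stem meets a solid stop. The cover is screwed on through long holes, so both really lie up to 16 mm either way (notch middle at joint bolt 30 to 62 mm, stop 40 to 72 mm): feel for them.

How it is judged:
By the outcome, as a careful person would: the job done as asked, in the order asked, and still so for the second after the job is handed in, with the robot touching nothing.
It also fails if it takes over 56 s, if anything falls off the work surface, if the arm or the gripper's body presses on something with over 40 N, if the wrist force passes 120 N, or if a joint passes its speed limit or range.

### The arm

A 7-joint arm with a two-finger parallel gripper is mounted at the origin on the work surface. World frame = base frame: x ahead of the robot, y to its left, z up, the work surface at z = 0. Lengths are in m, angles in degrees, forces in N, time in s.
With the tool pointing down it reaches from about 0.35 to 0.775 m from the base axis. Payload 3.1 kg.
Tool frame: the origin (TCP) lies on the centre line of the jaws, within the pads' length; the fingertips stand 14 mm ahead of it and the grasp point (between the pads) lies 5 mm behind it; z points along the fingers, y is the direction in which the jaws open and shut (so a half turn about z gives the same grasp; the last joint's range is limited). The gripper opens to 85 mm and grips with 20 to 120 N. Pads are 22 mm wide; open, the fingers measure 114 mm over their backs; the gripper's body (76 mm by 85 mm) begins 54 mm behind the grasp point. The pads swing forward as they close: fully open they stand 13 mm farther back than shut.
Start: joints at [73.814, 17.813, 0.802, 86.603, -0.252, 75.585, -1.558], TCP at [0.131, -0.534, 0.245] pointing down, gripper open.
Joint ranges: [-154.91, 154.91], [-16.99, 109.72], [-72.82, 74.43], [7.12, 147.25], [-82.49, 262.49], [11.32, 116.49], [-174.64, 174.64]. Speed limits (degrees/s): [159.86, 159.86, 180, 180, 180, 180, 180].

### API

Orientations are given as a 3x3 rotation matrix whose columns are the frame's x, y, z axes.
In Python, from bench import bot gives the robot as it stands. The module is installed in compiled form; this text tells all that it offers.
- The arm moves only by the shell command python3 -m handwheel 'ROWS' [FORCE]. ROWS is JSON, a list of rows, each a list of 3 entries, a list of its own where there are three numbers: the opening in per cent of the stroke, from 0 (shut) to 100 (fully open), then the shift along the tool's x, y, z in cm, then the turn about the tool's z in degrees. A call has 1 to 12 rows; each row is the pose to reach, as a shift and turn from the pose commanded when the call began, along the tool's axes at that moment; what a row does not reach only later rows make up. A row lasts 1/8 s, in which the tool goes at most 62.5 mm and 10.7 degrees, less where a joint would pass 70% of its speed; a pose out of reach is approached as far as the arm can. A call with a gripper value outside its range is refused whole. The fingers move at their own pace and stop on an object; FORCE is the grip in N (left out, the last holds). Time passes only in rows, so rows that repeat a pose let the fingers close. It gives the time, the measured TCP pose, the force and the opening at its end, in the units of the state.
- bot.sense(): the state, without advancing time (a new reading comes with each control period).
- bot.grab_frame(name): name is "scene" or "top" or "wrist"; returns (picture, depth): 480x640x3 uint8, red, green, blue; 480x640 float32, m along the optical axis (not along the pixel's ray), 0 where there is no reading.
- bot.camera_params(name): a dict with "fx", "fy", "cx", "cy" (pixels), "position" and "orientation" of the camera in the world; the wrist camera has in their place "T_tool_cam" (4x4, takes a point from camera to tool coordinates, whose origin is the TCP and whose axes are the flange's). Camera axes: x right, y up, looking along -z (the intrinsics and any distortion apply to the point x, -y, -z); pixel columns grow to the right and rows downward; lengths in m; the calibration is good to about 2 mm. A picture is of the moment at which its call begins: read the wrist's pose just before it. camera_params takes no time and is no camera call.
- bot.finish_job(): hands the job in, once; it reports no verdict.
Trained networks look in the newest picture that a camera, given by its name, has taken for a name from the list of things; names that differ only in an ending like _2 or _b are one class to them, and where a whole thing is asked for, a point or a joint stands for the part that bears it (a point fixed in the world has none). Each returns a list of dicts, best first, with "confidence" (0 to 1); they miss things now and then, are a little off and sometimes report something else, mostly with a low value. They report only what shows in the picture. A call takes as long as a camera call.
- bot.boxes_of(target, camera): "point" ([column, row] in pixels, amid what is visible of it).
- bot.trace(target, camera): "mask" (480x640 bool, what is visible of it) and "point" ([column, row] in pixels, amid what is visible of it).
The state is a dict: "time_s": time; "joint_pos": joint angles; "qd": joint speeds; "tau": joint torques, N m; "position": TCP position; "tool_rot": TCP orientation; "ft_force": force on the tool from outside, world axes, zero at the start; "wrist_torque": the same for the moment, N m; "grip_width": finger opening in m.
Only numpy, scipy, OpenCV 4.12 (cv2) and the standard library are available. Lean on these libraries where they do the work, as an engineer would, in place of code of your own. Each camera call takes 0.05 s, during which the arm holds its last target. There are 200 camera calls.

## Working session

There is one attempt and no reset: what is moved stays moved. The work goes in short steps, Python scripts to look and compute and a shell command to move; the robot and the scene stay as the last step left them, time stands still between calls to the robot, and variables do not carry over. Pictures are saved under pics/ and viewed, about 8 in all and at most 12, crops included, and the job is handed in when it is done.

```bash
mkdir -p pics; cat > h.py <<'E'
import numpy as np, cv2
from bench import bot
def cam(name):
    s=bot.sense(); img,d=bot.grab_frame(name); p=bot.camera_params(name)
    if name=="wrist":
        T=np.eye(4);T[:3,:3]=s["tool_rot"];T[:3,3]=s["position"];T=T@np.array(p["T_tool_cam"])
        R,t=T[:3,:3],T[:3,3]
    else: R,t=np.array(p["orientation"]),np.array(p["position"])
    return img,d,p,R,t
def w(p,R,t,u,v,z):
    c=np.array([(u-p["cx"])/p["fx"]*z,-(v-p["cy"])/p["fy"]*z,-z*np.ones_like(u*1.0)])
    return (R@c.reshape(3,-1)).T+t
def save(img,n): cv2.imwrite("pics/"+n,cv2.cvtColor(img,cv2.COLOR_RGB2BGR))
E
python3 - <<'E'
from h import *
s=bot.sense();print({k:np.round(v,3).tolist() for k,v in s.items()})
for n in("scene","top"):
    img,d,p,R,t=cam(n); print(n,{k:np.round(v,3).tolist() for k,v in p.items() if not isinstance(v,str)})
    for k in("knob","guide","chest"):
        for o in bot.trace(k,n)[:2]:
            m=o["mask"]&(d>0); v,u=np.nonzero(m); P=w(p,R,t,u,v,d[m]) if m.any() else np.zeros((1,3))
            print(k,o["confidence"],o["point"],m.sum(),np.median(P,0).round(3),P.min(0).round(3),P.max(0).round(3))
            if k=="chest" and len(P)>100:
                top=P[abs(P[:,2]-.09)<.008]; print(cv2.minAreaRect((top[:,:2]*1000).astype(np.float32)))
    save(img,n+"1.png")
E
```

```text
{'time_s': 0.0, 'joint_pos': [73.814, 17.862, 0.801, 86.693, -0.251, 75.584, -1.558], 'qd': [0.008, 0.027, 0.008, -0.101, 0.066, -0.006, -0.072], 'tau': [-0.0, -37.992, 0.146, -23.06, 0.012, 0.014, 0.0], 'position': [0.131, -0.533, 0.244], 'tool_rot': [[0.971, 0.239, -0.001], [0.239, -0.971, 0.002], [-0.0, -0.002, -1.0]], 'ft_force': [0.982, -0.152, 0.474], 'wrist_torque': [-0.019, 0.013, 0.013], 'grip_width': 0.086}
scene {'fx': 530.726, 'fy': 530.726, 'cx': 310.639, 'cy': 239.05, 'position': [0.829, -0.275, 0.625], 'orientation': [[0.808, -0.471, 0.355], [0.59, 0.653, -0.475], [-0.008, 0.593, 0.805]]}
knob 0.9 [199.8, 261.8] 345 [ 0.542 -0.094  0.159] [ 0.428 -0.1   -0.003] [ 0.549 -0.016  0.167]
guide 0.88 [209.8, 289.0] 3016 [ 0.543 -0.095  0.095] [ 0.44  -0.158 -0.005] [0.579 0.003 0.155]
chest 0.96 [276.1, 322.6] 43838 [ 0.621 -0.074  0.088] [ 0.389 -0.246 -0.005] [0.766 0.227 0.167]
((609.642578125, -41.106842041015625), (205.8673858642578, 361.1937561035156), 21.950885772705078)
top {'fx': 488.542, 'fy': 488.542, 'cx': 318.806, 'cy': 240.578, 'position': [0.535, 0.0, 0.775], 'orientation': [[-0.029, 0.995, -0.096], [-0.999, -0.032, -0.026], [-0.029, 0.095, 0.995]]}
knob 0.71 [404.6, 284.7] 150 [ 0.539 -0.088  0.164] [ 0.531 -0.097  0.157] [ 0.546 -0.081  0.168]
guide 0.89 [390.7, 282.1] 1771 [ 0.538 -0.083  0.093] [ 0.497 -0.154  0.086] [ 0.577 -0.016  0.129]
chest 0.94 [347.8, 239.4] 32302 [ 0.604 -0.021  0.09 ] [ 0.436 -0.275 -0.004] [0.795 0.181 0.168]
((609.5444946289062, -39.34210205078125), (205.88079833984375, 359.7401428222656), 22.00408935546875)
```

View pics/scene1.png

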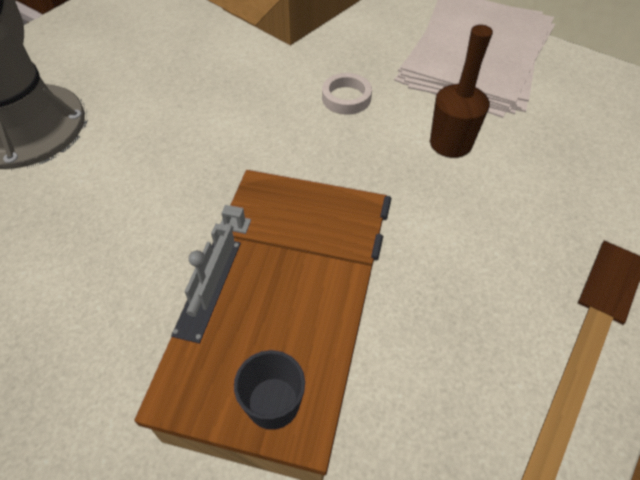

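View pics/top1.png

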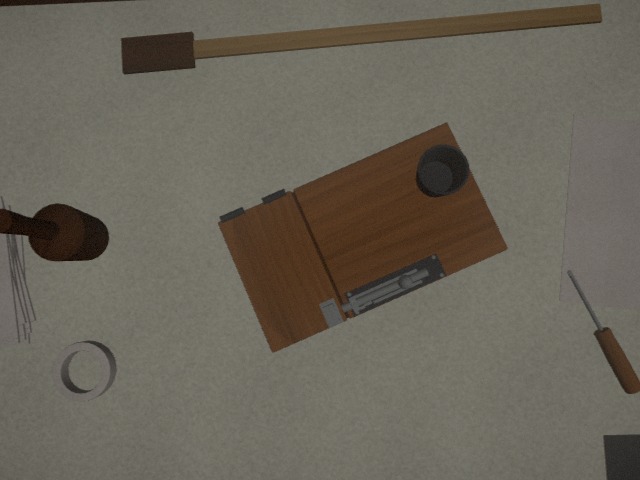

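The scene view shows the chest with the knob upright at about (200,260), the keeper at (234,218), and a cup well clear at (270,390). In the top view the guide runs from (345,305) to (440,265), with the knob at (405,284). Measured heights fit: chest top at 0.09 and knob top at 0.167. The chest yaw is 22°. I'll move above the knob next.

```bash
python3 -m handwheel '[[100,[50,-33.5,0],-8.2],[100,[50,-33.5,0],-8.2],[100,[50,-33.5,0],-8.2],[100,[50,-33.5,0],-8.2],[100,[50,-33.5,0],-8.2],[100,[50,-33.5,0],-8.2],[100,[50,-33.5,0],-8.2],[100,[50,-33.5,0],-8.2],[100,[50,-33.5,0],-8.2],[100,[50,-33.5,0],-8.2],[100,[50,-33.5,0],-8.2],[100,[50,-33.5,0],-8.2]]' 20
cat > look.py <<'E'
from h import *
import sys
s=bot.sense(); print(s["time_s"],s["position"],np.round(s["tool_rot"],3).tolist(),s["ft_force"])
img,d,p,R,t=cam("wrist"); save(img,sys.argv[1])
for k in("knob","guide"):
    for o in bot.trace(k,"wrist")[:1]:
        m=o["mask"]&(d>0); v,u=np.nonzero(m); P=w(p,R,t,u,v,d[m]); 
        print(k,o["confidence"],o["point"],m.sum(),np.median(P,0).round(4),P.min(0).round(4),P.max(0).round(4))
        if k=="knob":
            P=P[P[:,2]>.15]; A=np.c_[2*P,np.ones(len(P))]
            q=P[P[:,2]>P[:,2].max()-.006]; print("top cap",q.mean(0).round(4), "mid",((P.min(0)+P.max(0))/2).round(4))
        else:
            q=P[abs(P[:,2]-.093)<.006]; print(cv2.minAreaRect((q[:,:2]*1000).astype(np.float32)))
E
python3 look.py wrist1.png
```

```text
time_s: 1.9
position: [0.5364, -0.0905, 0.2451]
tool_rot: [[0.927, 0.374, -0.001], [0.374, -0.927, -0.001], [-0.001, 0.001, -1.0]]
ft_force: [-0.3, -1.5, -0.7]
grip_width: 0.0853
1.9 [ 0.53642849 -0.09047898  0.24506433] [[0.927, 0.374, -0.001], [0.374, -0.927, -0.001], [-0.001, 0.001, -1.0]] [-0.32366477 -1.51584083 -0.69859731]
knob 0.8 [311.6, 251.0] 782 [ 0.5408 -0.089   0.1625] [ 0.5307 -0.0978  0.1076] [ 0.5475 -0.0812  0.1668]
top cap [ 0.5396 -0.0896  0.1636] mid [ 0.5395 -0.0895  0.16  ]
guide 0.7 [297.1, 223.4] 7364 [ 0.5389 -0.0782  0.1005] [ 0.4887 -0.156  -0.003 ] [ 0.5772 -0.0157  0.1575]
((535.6937255859375, -86.18575286865234), (34.31328582763672, 140.8264617919922), 21.979482650756836)
```

```bash
python3 -m handwheel '[[60,[0.3,0,3],0],[60,[0.3,0,6],0],[60,[0.3,0,8],0],[60,[0.3,0,9.2],0],[50,[0.3,0,9.2],0],[0,[0.3,0,9.2],0],[0,[0.3,0,9.2],0],[0,[0.3,0,9.2],0],[0,[0.3,0,9.2],0]]' 20
python3 - <<'E'
from h import *
img,d,p,R,t=cam("scene"); save(cv2.resize(img[180:340,120:320],(800,640))[:600],"scene2.png")
E
```

```text
time_s: 3.18
position: [0.5405, -0.0888, 0.1544]
tool_rot: [[0.927, 0.374, 0.002], [0.374, -0.927, -0.001], [0.002, 0.002, -1.0]]
ft_force: [0.3, -0.1, 4.7]
grip_width: 0.0163
```

View pics/scene2.png

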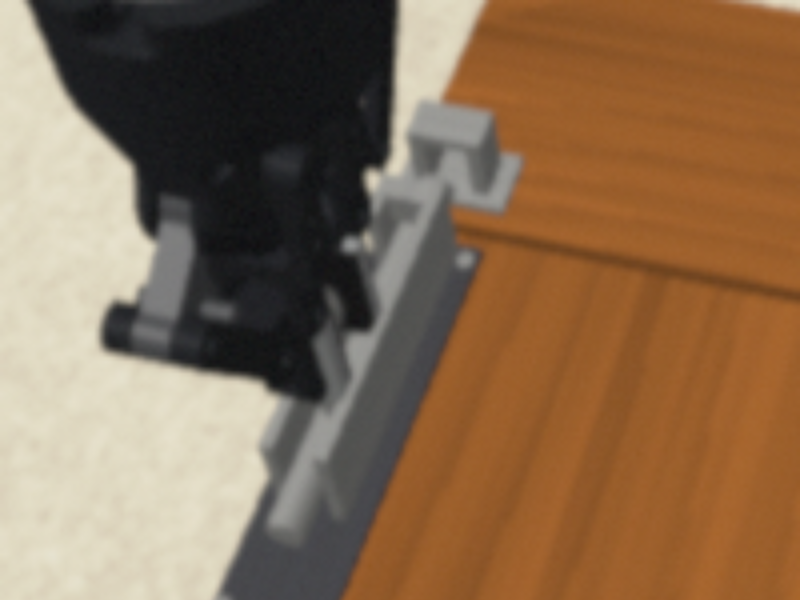

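The jaws straddle the knob over the slot (around (340,310) in the crop), but the width of 16.3 mm and the +4.7 N upward force suggest a grip above the ball's equator. I'll reopen, lower 3 mm and close again.

```bash
python3 -m handwheel '[[35,[0,0,0],0],[35,[0,0,0.3],0],[0,[0,0,0.3],0],[0,[0,0,0.3],0],[0,[0,0,0.3],0],[0,[0,0,0.3],0]]' 20
```

```text
time_s: 3.98
position: [0.5389, -0.0885, 0.1495]
tool_rot: [[0.927, 0.375, -0.002], [0.375, -0.927, 0.0], [-0.002, -0.001, -1.0]]
ft_force: [-0.3, -0.7, -5.8]
grip_width: 0.0164
```

```bash
python3 -m handwheel '[[35,[0,0,0],0],[35,[0,0,-0.14],0],[0,[0,0,-0.14],0],[0,[0,0,-0.14],0],[0,[0,0,-0.14],0],[0,[0,0,-0.14],0]]' 20
```

```text
time_s: 4.72
position: [0.5404, -0.0883, 0.1526]
tool_rot: [[0.927, 0.375, 0.002], [0.375, -0.927, -0.0], [0.002, 0.001, -1.0]]
ft_force: [-0.5, 0.8, 5.4]
grip_width: 0.0166
```

```bash
python3 -m handwheel '[[30,[0,0,0],0],[30,[0,0,0.08],0],[0,[0,0,0.08],0],[0,[0,0,0.08],0],[0,[0,0,0.08],0],[0,[0,0,0.08],0]]' 20
```

```text
time_s: 5.48
position: [0.5391, -0.0887, 0.1503]
tool_rot: [[0.927, 0.374, -0.001], [0.374, -0.927, -0.0], [-0.001, -0.0, -1.0]]
ft_force: [-0.3, -0.9, -3.7]
grip_width: 0.0162
```

```bash
cat > g.py <<'E'
# guard: print chest-frame reading, exit 1 if resistance along the bolt exceeds limit
from h import *
import sys
s=bot.sense(); f=np.array(s["ft_force"]); q=np.array(s["position"])-[0.6095,-0.0395,0]
X=np.array([.927,.375,0]);Y=np.array([-.375,.927,0])
print("t %.2f chest x %.1f y %.1f z %.1f bolt~%.1f | fx %.1f fy %.1f fz %.1f w %.1f"%(s["time_s"],q@X*1e3,q@Y*1e3,q[2]*1e3,q@Y*1e3+30,f@X,f@Y,f[2],s["grip_width"]*1e3))
sys.exit(int(abs(f@Y)>float(sys.argv[1]) or abs(f@X)>float(sys.argv[2])))
E
python3 g.py 30 30
python3 -m handwheel '[[0,[0,-0.3,0],0],[0,[0,-0.6,0],0],[0,[0,-0.9,0],0],[0,[0,-1.2,0],0],[0,[0,-1.2,0],0]]' >/dev/null; python3 g.py 9 6 && python3 -m handwheel '[[0,[0,-0.3,0],0],[0,[0,-0.6,0],0],[0,[0,-0.9,0],0],[0,[0,-1.2,0],0],[0,[0,-1.2,0],0]]' >/dev/null; python3 g.py 9 6
```

```text
t 5.47 chest x -83.7 y -19.2 z 150.3 bolt~10.8 | fx -0.6 fy -0.7 fz -3.7 w 16.2
t 6.10 chest x -83.7 y -6.7 z 150.4 bolt~23.3 | fx -0.6 fy -2.4 fz -7.3 w 15.9
t 6.72 chest x -83.7 y 5.3 z 150.5 bolt~35.3 | fx -1.1 fy -3.3 fz -11.6 w 16.0
```

```bash
python3 -m handwheel '[[0,[0,-0.05,0.05],0],[0,[0,-0.1,0.05],0],[0,[0,-0.1,0.05],0]]' >/dev/null; python3 g.py 9 6
```

```text
t 7.10 chest x -83.4 y 5.4 z 150.4 bolt~35.4 | fx -1.4 fy -4.7 fz -9.7 w 15.9
```

```bash
python3 -m handwheel '[[0,[0,-0.05,0],0],[0,[0,-0.1,0],0],[0,[0,-0.1,0],0]]' >/dev/null; python3 g.py 10 6 && python3 -m handwheel '[[0,[0,-0.05,0],0],[0,[0,-0.1,0],0],[0,[0,-0.1,0],0]]' >/dev/null; python3 g.py 10 6 && python3 -m handwheel '[[0,[0,-0.05,0],0],[0,[0,-0.1,0],0],[0,[0,-0.1,0],0]]' >/dev/null; python3 g.py 10 6
```

```text
t 7.47 chest x -83.4 y 6.3 z 150.4 bolt~36.3 | fx -2.2 fy -5.2 fz -9.7 w 16.2
t 7.85 chest x -83.4 y 7.3 z 150.4 bolt~37.3 | fx -1.8 fy -4.9 fz -9.8 w 16.4
t 8.22 chest x -83.3 y 8.2 z 150.4 bolt~38.2 | fx -1.5 fy -5.3 fz -9.7 w 16.1
```

```bash
python3 -m handwheel '[[0,[0,-0.05,0],0],[0,[0,-0.1,0],0],[0,[0,-0.1,0],0]]' >/dev/null; python3 g.py 8 6 && python3 -m handwheel '[[0,[0,-0.05,0],0],[0,[0,-0.1,0],0],[0,[0,-0.1,0],0]]' >/dev/null && python3 g.py 8 6 && python3 -m handwheel '[[0,[0,-0.05,0],0],[0,[0,-0.1,0],0],[0,[0,-0.1,0],0]]' >/dev/null && python3 g.py 8 6 && python3 -m handwheel '[[0,[0,-0.05,0],0],[0,[0,-0.1,0],0],[0,[0,-0.1,0],0]]' >/dev/null && python3 g.py 8 6 && python3 -m handwheel '[[0,[0,-0.05,0],0],[0,[0,-0.1,0],0],[0,[0,-0.1,0],0]]' >/dev/null && python3 g.py 8 6 && python3 -m handwheel '[[0,[0,-0.05,0],0],[0,[0,-0.1,0],0],[0,[0,-0.1,0],0]]' >/dev/null && python3 g.py 8 6 && python3 -m handwheel '[[0,[0,-0.05,0],0],[0,[0,-0.1,0],0],[0,[0,-0.1,0],0]]' >/dev/null && python3 g.py 8 6 && python3 -m handwheel '[[0,[0,-0.05,0],0],[0,[0,-0.1,0],0],[0,[0,-0.1,0],0]]' >/dev/null && python3 g.py 8 6
```

```text
t 8.60 chest x -83.4 y 9.2 z 150.4 bolt~39.2 | fx -1.7 fy -4.4 fz -10.2 w 16.4
t 8.97 chest x -83.4 y 10.1 z 150.4 bolt~40.1 | fx -1.6 fy -5.5 fz -9.5 w 16.3
t 9.35 chest x -83.4 y 11.0 z 150.4 bolt~41.0 | fx -1.7 fy -6.6 fz -10.3 w 16.4
t 9.72 chest x -83.4 y 12.0 z 150.4 bolt~42.0 | fx -1.2 fy -5.7 fz -10.1 w 16.1
t 10.10 chest x -83.4 y 12.9 z 150.4 bolt~42.9 | fx -2.1 fy -5.7 fz -9.6 w 16.4
t 10.47 chest x -83.4 y 13.8 z 150.4 bolt~43.8 | fx -2.0 fy -5.4 fz -9.9 w 16.1
t 10.85 chest x -83.4 y 14.8 z 150.4 bolt~44.8 | fx -1.5 fy -5.3 fz -10.0 w 16.0
t 11.22 chest x -83.4 y 15.7 z 150.4 bolt~45.7 | fx -2.6 fy -6.5 fz -10.6 w 16.0
```

```bash
python3 -m handwheel '[[0,[0,-0.05,0],0],[0,[0,-0.1,0],0],[0,[0,-0.1,0],0]]' >/dev/null; python3 g.py 8.5 6 && python3 -m handwheel '[[0,[0,-0.05,0],0],[0,[0,-0.1,0],0],[0,[0,-0.1,0],0]]' >/dev/null && python3 g.py 8.5 6 && python3 -m handwheel '[[0,[0,-0.05,0],0],[0,[0,-0.1,0],0],[0,[0,-0.1,0],0]]' >/dev/null && python3 g.py 8.5 6 && python3 -m handwheel '[[0,[0,-0.05,0],0],[0,[0,-0.1,0],0],[0,[0,-0.1,0],0]]' >/dev/null && python3 g.py 8.5 6 && python3 -m handwheel '[[0,[0,-0.05,0],0],[0,[0,-0.1,0],0],[0,[0,-0.1,0],0]]' >/dev/null && python3 g.py 8.5 6 && python3 -m handwheel '[[0,[0,-0.05,0],0],[0,[0,-0.1,0],0],[0,[0,-0.1,0],0]]' >/dev/null && python3 g.py 8.5 6 && python3 -m handwheel '[[0,[0,-0.05,0],0],[0,[0,-0.1,0],0],[0,[0,-0.1,0],0]]' >/dev/null && python3 g.py 8.5 6 && python3 -m handwheel '[[0,[0,-0.05,0],0],[0,[0,-0.1,0],0],[0,[0,-0.1,0],0]]' >/dev/null && python3 g.py 8.5 6
```

```text
t 11.60 chest x -83.4 y 16.7 z 150.4 bolt~46.7 | fx -1.3 fy -5.4 fz -10.3 w 16.6
t 11.97 chest x -83.4 y 17.6 z 150.4 bolt~47.6 | fx -1.1 fy -6.2 fz -9.6 w 16.0
t 12.35 chest x -83.4 y 18.6 z 150.5 bolt~48.6 | fx -1.9 fy -5.8 fz -10.6 w 16.2
t 12.72 chest x -83.4 y 19.5 z 150.4 bolt~49.5 | fx -1.4 fy -6.6 fz -10.6 w 15.8
t 13.10 chest x -83.4 y 20.5 z 150.4 bolt~50.5 | fx -1.6 fy -7.0 fz -9.8 w 16.2
t 13.47 chest x -83.3 y 21.4 z 150.5 bolt~51.4 | fx -1.0 fy -6.8 fz -9.1 w 16.7
t 13.85 chest x -83.3 y 22.4 z 150.4 bolt~52.4 | fx -0.8 fy -6.3 fz -10.0 w 16.0
t 14.22 chest x -83.4 y 23.3 z 150.4 bolt~53.3 | fx -2.4 fy -6.5 fz -9.9 w 16.5
```

```bash
python3 -m handwheel '[[0,[0,-0.05,0],0],[0,[0,-0.1,0],0],[0,[0,-0.1,0],0]]' >/dev/null; python3 g.py 8.8 6 && python3 -m handwheel '[[0,[0,-0.05,0],0],[0,[0,-0.1,0],0],[0,[0,-0.1,0],0]]' >/dev/null && python3 g.py 8.8 6 && python3 -m handwheel '[[0,[0,-0.05,0],0],[0,[0,-0.1,0],0],[0,[0,-0.1,0],0]]' >/dev/null && python3 g.py 8.8 6 && python3 -m handwheel '[[0,[0,-0.05,0],0],[0,[0,-0.1,0],0],[0,[0,-0.1,0],0]]' >/dev/null && python3 g.py 8.8 6 && python3 -m handwheel '[[0,[0,-0.05,0],0],[0,[0,-0.1,0],0],[0,[0,-0.1,0],0]]' >/dev/null && python3 g.py 8.8 6 && python3 -m handwheel '[[0,[0,-0.05,0],0],[0,[0,-0.1,0],0],[0,[0,-0.1,0],0]]' >/dev/null && python3 g.py 8.8 6 && python3 -m handwheel '[[0,[0,-0.05,0],0],[0,[0,-0.1,0],0],[0,[0,-0.1,0],0]]' >/dev/null && python3 g.py 8.8 6 && python3 -m handwheel '[[0,[0,-0.05,0],0],[0,[0,-0.1,0],0],[0,[0,-0.1,0],0]]' >/dev/null && python3 g.py 8.8 6
```

```text
t 14.60 chest x -83.3 y 24.3 z 150.4 bolt~54.3 | fx -1.5 fy -5.9 fz -9.5 w 16.1
t 14.97 chest x -83.4 y 25.2 z 150.4 bolt~55.2 | fx -1.6 fy -6.3 fz -10.3 w 16.3
t 15.35 chest x -83.4 y 26.1 z 150.4 bolt~56.1 | fx -1.3 fy -7.3 fz -11.3 w 16.4
t 15.72 chest x -83.4 y 27.1 z 150.4 bolt~57.1 | fx -0.3 fy -7.2 fz -10.2 w 16.2
t 16.10 chest x -83.4 y 28.0 z 150.4 bolt~58.0 | fx -1.7 fy -6.0 fz -9.8 w 16.2
t 16.48 chest x -83.4 y 29.0 z 150.4 bolt~59.0 | fx -1.3 fy -7.8 fz -10.0 w 16.4
t 16.85 chest x -83.4 y 29.9 z 150.4 bolt~59.9 | fx -0.6 fy -7.8 fz -11.0 w 16.0
t 17.23 chest x -83.3 y 30.9 z 150.5 bolt~60.9 | fx -0.3 fy -7.8 fz -9.9 w 16.5
```

```bash
python3 -m handwheel '[[0,[0,-0.05,0],0],[0,[0,-0.1,0],0],[0,[0,-0.1,0],0]]' >/dev/null; python3 g.py 9.3 6 && python3 -m handwheel '[[0,[0,-0.05,0],0],[0,[0,-0.1,0],0],[0,[0,-0.1,0],0]]' >/dev/null && python3 g.py 9.3 6 && python3 -m handwheel '[[0,[0,-0.05,0],0],[0,[0,-0.1,0],0],[0,[0,-0.1,0],0]]' >/dev/null && python3 g.py 9.3 6 && python3 -m handwheel '[[0,[0,-0.05,0],0],[0,[0,-0.1,0],0],[0,[0,-0.1,0],0]]' >/dev/null && python3 g.py 9.3 6 && python3 -m handwheel '[[0,[0,-0.05,0],0],[0,[0,-0.1,0],0],[0,[0,-0.1,0],0]]' >/dev/null && python3 g.py 9.3 6 && python3 -m handwheel '[[0,[0,-0.05,0],0],[0,[0,-0.1,0],0],[0,[0,-0.1,0],0]]' >/dev/null && python3 g.py 9.3 6 && python3 -m handwheel '[[0,[0,-0.05,0],0],[0,[0,-0.1,0],0],[0,[0,-0.1,0],0]]' >/dev/null && python3 g.py 9.3 6 && python3 -m handwheel '[[0,[0,-0.05,0],0],[0,[0,-0.1,0],0],[0,[0,-0.1,0],0]]' >/dev/null && python3 g.py 9.3 6
```

```text
t 17.60 chest x -83.3 y 31.8 z 150.4 bolt~61.8 | fx -1.0 fy -6.5 fz -12.1 w 16.5
t 17.98 chest x -83.4 y 32.8 z 150.5 bolt~62.8 | fx -1.2 fy -6.7 fz -9.8 w 16.0
t 18.35 chest x -83.4 y 33.7 z 150.5 bolt~63.7 | fx -0.9 fy -7.7 fz -11.1 w 16.2
t 18.73 chest x -83.3 y 34.6 z 150.5 bolt~64.6 | fx -1.4 fy -7.5 fz -11.2 w 15.9
t 19.10 chest x -83.4 y 35.6 z 150.5 bolt~65.6 | fx -0.6 fy -7.9 fz -11.4 w 16.3
t 19.48 chest x -83.4 y 36.5 z 150.5 bolt~66.5 | fx -1.8 fy -7.8 fz -12.0 w 16.4
t 19.85 chest x -83.4 y 37.5 z 150.5 bolt~67.5 | fx -0.3 fy -8.2 fz -10.6 w 16.5
t 20.23 chest x -83.4 y 38.5 z 150.4 bolt~68.5 | fx -1.6 fy -8.3 fz -11.2 w 16.2
```

```bash
python3 -m handwheel '[[0,[0,-0.05,0],0],[0,[0,-0.1,0],0],[0,[0,-0.1,0],0]]' >/dev/null; python3 g.py 9.8 6 && python3 -m handwheel '[[0,[0,-0.05,0],0],[0,[0,-0.1,0],0],[0,[0,-0.1,0],0]]' >/dev/null && python3 g.py 9.8 6 && python3 -m handwheel '[[0,[0,-0.05,0],0],[0,[0,-0.1,0],0],[0,[0,-0.1,0],0]]' >/dev/null && python3 g.py 9.8 6 && python3 -m handwheel '[[0,[0,-0.05,0],0],[0,[0,-0.1,0],0],[0,[0,-0.1,0],0]]' >/dev/null && python3 g.py 9.8 6 && python3 -m handwheel '[[0,[0,-0.05,0],0],[0,[0,-0.1,0],0],[0,[0,-0.1,0],0]]' >/dev/null && python3 g.py 9.8 6
```

```text
t 20.60 chest x -83.4 y 39.4 z 150.4 bolt~69.4 | fx -1.3 fy -8.1 fz -11.8 w 16.1
t 20.98 chest x -83.4 y 40.3 z 150.5 bolt~70.3 | fx -0.2 fy -7.9 fz -11.7 w 16.2
t 21.35 chest x -83.4 y 41.3 z 150.4 bolt~71.3 | fx -1.3 fy -8.1 fz -11.1 w 16.1
t 21.73 chest x -83.3 y 41.6 z 150.5 bolt~71.6 | fx -1.4 fy -9.1 fz -11.4 w 16.0
t 22.10 chest x -83.4 y 41.7 z 150.5 bolt~71.7 | fx -0.3 fy -10.8 fz -11.6 w 16.5
```

The stop shows clearly: at chest y 41.6 the motion stalls and the force rises to about 11 N, gently. The notch middle should therefore be at y ≈ 31.6, so I'll back off 10 mm.

```bash
python3 -m handwheel '[[0,[0,0.4,0],0],[0,[0,0.8,0],0],[0,[0,1.1,0],0],[0,[0,1.1,0],0],[0,[0,1.1,0],0]]' >/dev/null; python3 g.py 9.8 6
```

```text
t 22.73 chest x -83.2 y 34.5 z 150.4 bolt~64.5 | fx -2.0 fy -4.9 fz -9.8 w 16.2
```

```bash
python3 -m handwheel '[[0,[0,0,0],0],[0,[0,0,0],0]]' >/dev/null; python3 g.py 9.8 6;  python3 -m handwheel '[[0,[0,0.1,0],0],[0,[0,0.2,0],0],[0,[0,0.2,0],0]]' >/dev/null; python3 g.py 9.8 6
```

```text
t 22.98 chest x -83.2 y 34.5 z 150.4 bolt~64.5 | fx -1.5 fy -4.7 fz -10.0 w 16.4
t 23.35 chest x -83.1 y 33.0 z 150.4 bolt~63.0 | fx -2.2 fy -3.7 fz -9.2 w 16.4
```

```bash
python3 -m handwheel '[[0,[0,0.1,0],0],[0,[0,0.17,0],0],[0,[0,0.17,0],0]]' >/dev/null; python3 g.py 9.8 6
```

```text
t 23.73 chest x -83.1 y 31.1 z 150.4 bolt~61.1 | fx -1.9 fy -3.3 fz -9.1 w 16.3
```

```bash
python3 -m handwheel '[[0,[-0.2,0,0],0],[0,[-0.4,0,0.02],0],[0,[-0.52,0,0.03],0],[0,[-0.52,0,0.03],0]]' >/dev/null; python3 g.py 9 4.5 && python3 -m handwheel '[[0,[-0.13,0,0.02],0],[0,[-0.25,0,0.03],0],[0,[-0.25,0,0.03],0]]' >/dev/null && python3 g.py 9 4.5 && python3 -m handwheel '[[0,[-0.13,0,0.02],0],[0,[-0.2,0,0.04],0],[0,[-0.2,0,0.04],0]]' >/dev/null && python3 g.py 9 4.5
```

```text
t 24.23 chest x -87.5 y 31.1 z 150.4 bolt~61.1 | fx 2.3 fy -4.2 fz -11.8 w 15.9
t 24.60 chest x -89.7 y 31.1 z 150.5 bolt~61.1 | fx 3.9 fy -3.8 fz -8.3 w 16.0
t 24.98 chest x -91.6 y 31.0 z 150.5 bolt~61.0 | fx 2.9 fy -3.6 fz -5.2 w 16.3
```

```bash
python3 -m handwheel '[[0,[-0.13,0,0.02],0],[0,[-0.2,0,0.04],0],[0,[-0.2,0,0.04],0]]' >/dev/null; python3 g.py 9 5 && python3 -m handwheel '[[0,[-0.13,0,0.02],0],[0,[-0.2,0,0.05],0],[0,[-0.2,0,0.05],0]]' >/dev/null && python3 g.py 9 5 && python3 -m handwheel '[[0,[-0.13,0,0.03],0],[0,[-0.2,0,0.06],0],[0,[-0.2,0,0.06],0]]' >/dev/null && python3 g.py 9 5
```

```text
t 25.35 chest x -94.0 y 30.8 z 150.2 bolt~60.8 | fx 2.3 fy -4.0 fz 3.1 w 16.1
t 25.73 chest x -96.2 y 30.7 z 149.7 bolt~60.7 | fx 2.6 fy -4.4 fz 5.5 w 16.2
t 26.10 chest x -98.5 y 30.7 z 148.9 bolt~60.7 | fx 1.5 fy -4.0 fz 6.3 w 16.1
```

It went past 0.15 rad without blocking, so the stem is in the notch. I'll continue along the arc.

```bash
python3 -m handwheel '[[0,[-0.24,-0.02,0.12],0],[0,[-0.48,-0.05,0.22],0],[0,[-0.72,-0.05,0.32],0],[0,[-0.95,-0.05,0.46],0],[0,[-1.18,-0.05,0.59],0],[0,[-1.4,-0.05,0.73],0],[0,[-1.4,-0.05,0.73],0]]' >/dev/null; python3 g.py 9 8
```

```text
t 26.98 chest x -113.5 y 30.6 z 141.3 bolt~60.6 | fx -0.5 fy -4.8 fz 4.7 w 16.2
```

```bash
python3 -m handwheel '[[0,[-0.31,0,0.23],0],[0,[-0.6,0,0.49],0],[0,[-0.87,0,0.77],0],[0,[-1.13,0,1.06],0],[0,[-1.36,0,1.38],0],[0,[-1.57,0,1.7],0],[0,[-1.75,0,2.05],0],[0,[-1.91,0,2.41],0],[0,[-1.91,0,2.41],0]]' >/dev/null; python3 g.py 9 8
```

```text
t 28.10 chest x -133.5 y 30.8 z 115.9 bolt~60.8 | fx -1.0 fy -5.6 fz 1.0 w 16.6
```

```bash
python3 -m handwheel '[[0,[-0.1,0,0.35],0],[0,[-0.18,0,0.7],0],[0,[-0.24,0,1.05],0],[0,[-0.25,0,1.2],0],[0,[-0.25,0,1.2],0]]' >/dev/null; python3 g.py 9 6 && python3 -m handwheel '[[0,[0,0,0.1],0],[0,[0,0,0.1],0]]' >/dev/null && python3 g.py 9 8; python3 -m handwheel '[[0,[0,0,0.1],0],[0,[0,0,0.1],0]]' >/dev/null && python3 g.py 9 8
```

```text
t 28.73 chest x -136.8 y 30.7 z 103.7 bolt~60.7 | fx -2.4 fy -6.6 fz 1.3 w 15.8
t 28.98 chest x -137.1 y 30.7 z 102.8 bolt~60.7 | fx -2.5 fy -5.6 fz 2.9 w 16.2
t 29.23 chest x -137.0 y 30.7 z 101.7 bolt~60.7 | fx -2.9 fy -5.6 fz 1.0 w 15.8
```

```bash
python3 -m handwheel '[[0,[0,0,0.1],0],[0,[0,0,0.1],0]]' >/dev/null; python3 g.py 9 8; python3 - <<'E'
from h import *
img,d,p,R,t=cam("scene"); save(cv2.resize(img[160:340,80:320],(800,600)),"scene3.png")
E
```

```text
t 29.48 chest x -137.3 y 30.7 z 100.7 bolt~60.7 | fx -2.7 fy -6.1 fz 2.7 w 15.7
```

View pics/scene3.png

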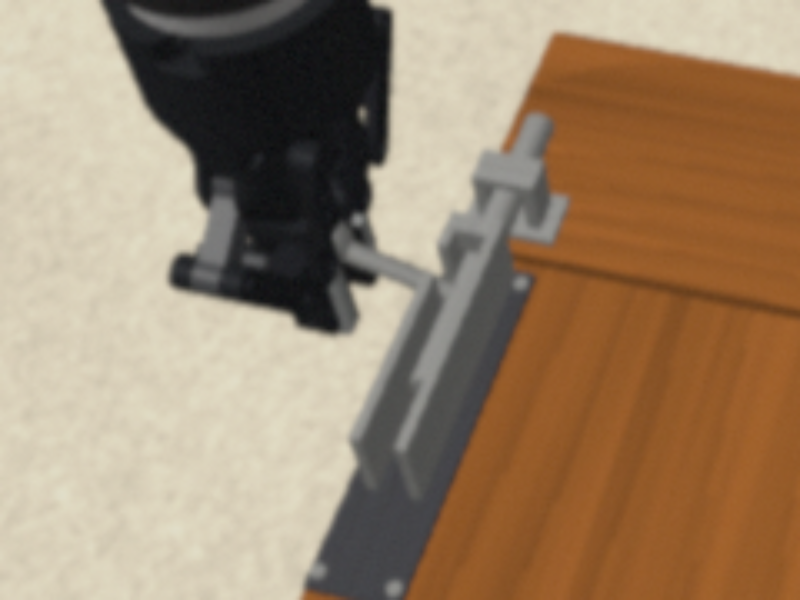

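The crop shows the bolt through the keeper (535,130) and the stem lying out through the notch at (430,285) towards the jaws. I'll feel for the lower stop.

```bash
python3 -m handwheel '[[0,[0,0,0.1],0],[0,[0,0,0.1],0]]' >/dev/null; python3 g.py 9 8;  python3 -m handwheel '[[0,[0,0,0.1],0],[0,[0,0,0.1],0]]' >/dev/null; python3 g.py 9 8
```

```text
t 29.77 chest x -137.2 y 30.8 z 99.5 bolt~60.8 | fx -3.0 fy -5.9 fz 1.1 w 15.3
t 30.02 chest x -137.5 y 30.8 z 98.6 bolt~60.8 | fx -2.8 fy -5.7 fz 2.4 w 15.4
```

```bash
python3 -m handwheel '[[40,[0,0,0],0],[60,[0,0,0],0],[60,[0,0,-2],0],[60,[0,0,-6],0],[60,[-2,0,-10],0],[60,[-4,0,-12],0],[60,[-4,0,-12],0],[60,[-4,0,-12],0]]'; python3 - <<'E'
from h import *
X=np.array([.927,.375,0]);Y=np.array([-.375,.927,0])
for n in("scene","wrist","top"):
    img,d,p,R,t=cam(n); save(cv2.resize(img[160:340,80:320],(800,600)) if n=="scene" else img,n+"4.png")
    for o in bot.trace("knob",n)[:2]:
        m=o["mask"]&(d>0); v,u=np.nonzero(m); P=w(p,R,t,u,v,d[m])-[0.6095,-0.0395,0]; P=np.c_[P@X,P@Y,P[:,2]]*1e3
        print(n,o["confidence"],o["point"],m.sum(),np.median(P,0).round(1),np.percentile(P,[5,95],axis=0).round(1).tolist())
E
```

```text
time_s: 31.02
position: [0.4356, -0.0745, 0.2185]
tool_rot: [[0.927, 0.376, -0.002], [0.376, -0.927, 0.001], [-0.001, -0.002, -1.0]]
ft_force: [0.7, 0.3, 0.7]
grip_width: 0.0512
scene 0.58 [184.6, 238.1] 329 [-126.4   24.7  120.4] [[-139.0, 19.3, 109.8], [-102.3, 30.8, 129.2]]
wrist 0.66 [322.7, 167.8] 1720 [-123.4   28.9  120.2] [[-140.8, 22.7, 109.9], [-92.9, 34.7, 129.9]]
top 0.6 [378.7, 324.7] 306 [-121.8   29.2  120.9] [[-138.8, 24.2, 111.1], [-92.8, 34.9, 130.7]]
```

View pics/scene4.png

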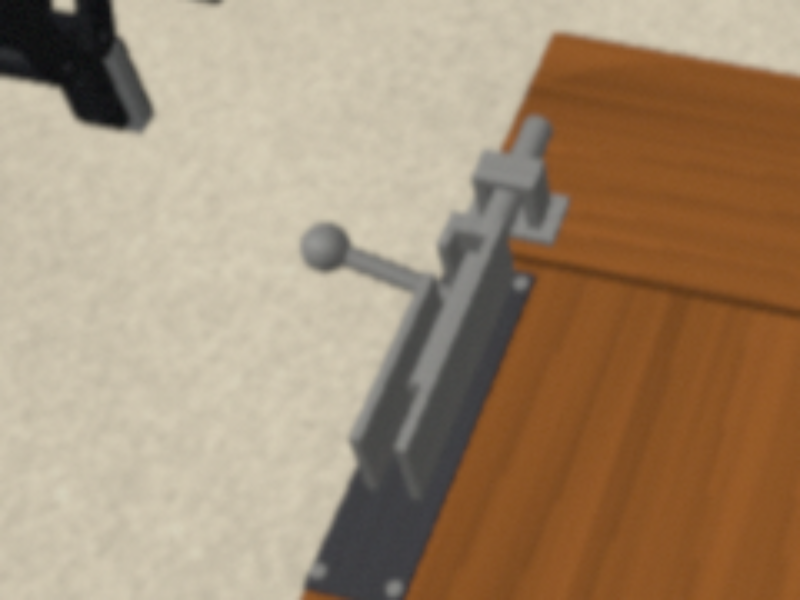

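```bash
python3 - <<'E'
from h import *
X=np.array([.927,.375,0]);Y=np.array([-.375,.927,0])
for n in("wrist","top"):
    img,d,p,R,t=cam(n); o=bot.trace("knob",n)[0]
    m=o["mask"]&(d>0); v,u=np.nonzero(m); P=w(p,R,t,u,v,d[m])-[0.6095,-0.0395,0]; P=np.c_[P@X,P@Y,P[:,2]]*1e3
    for a in range(-146,-84,4):
        q=P[(P[:,0]>=a)&(P[:,0]<a+4)]
        if len(q)>3: print(n,a+2,len(q),"y",q[:,1].min().round(1),q[:,1].max().round(1),"ztop",np.percentile(q[:,2],90).round(1),np.median(q[:,2]).round(1))
E
```

```text
wrist -144 25 y 18.4 33.6 ztop 126.9 125.8
wrist -140 142 y 20.2 36.3 ztop 129.7 127.9
wrist -136 207 y 20.0 36.9 ztop 130.4 128.9
wrist -132 218 y 20.1 36.9 ztop 130.0 128.1
wrist -128 169 y 20.3 35.2 ztop 127.8 125.4
wrist -124 99 y 24.7 32.3 ztop 122.2 121.0
wrist -120 101 y 24.7 32.3 ztop 121.0 119.7
wrist -116 104 y 24.7 32.3 ztop 119.6 118.5
wrist -112 99 y 24.8 32.3 ztop 118.1 116.9
wrist -108 95 y 24.7 32.3 ztop 117.1 115.7
wrist -104 101 y 24.8 31.8 ztop 115.6 114.4
wrist -100 91 y 24.8 31.8 ztop 114.3 113.0
wrist -96 90 y 24.8 32.4 ztop 113.0 111.8
wrist -92 93 y 25.4 32.4 ztop 111.8 110.4
top -140 26 y 17.5 35.7 ztop 129.8 128.1
top -136 38 y 21.3 37.7 ztop 131.2 129.4
top -132 40 y 21.5 37.2 ztop 131.2 129.3
top -128 33 y 21.6 35.5 ztop 129.4 127.6
top -124 21 y 25.0 32.7 ztop 125.4 121.7
top -120 21 y 25.1 32.8 ztop 123.1 120.7
top -116 19 y 25.2 32.9 ztop 120.5 119.4
top -112 20 y 18.0 32.5 ztop 119.3 117.8
top -108 18 y 25.3 32.5 ztop 119.0 117.1
top -104 18 y 25.5 32.7 ztop 116.3 114.8
top -100 20 y 23.2 32.8 ztop 115.4 113.3
top -96 21 y 25.1 32.9 ztop 114.2 112.7
top -92 19 y 25.2 32.5 ztop 113.0 111.1
top -88 8 y 26.5 31.9 ztop 111.8 110.2
```

View pics/wrist4.png

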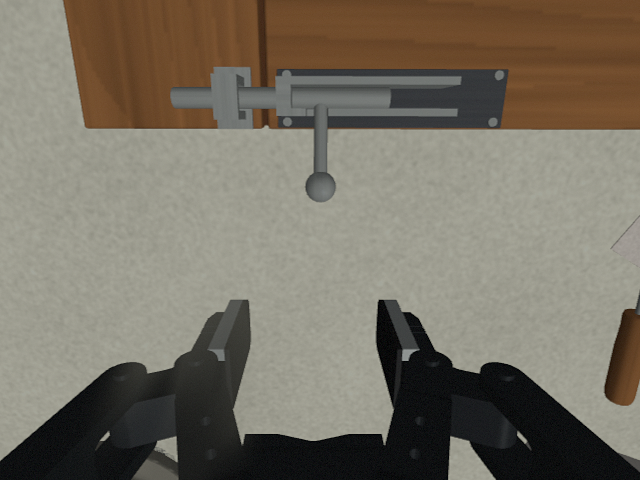

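Releasing revealed that the pads had slipped: the stem slope is 0.33, so the handle is at only about 1.25 rad (knob centre at x −134, y 28.5, z 121). It is trapped in the notch. I'll press the knob the rest of the way gently from above with closed jaws.

```bash
python3 -m handwheel '[[0,[1,0.43,0],0],[0,[2.5,0.43,0],0],[0,[3.9,0.43,0],0],[0,[3.9,0.43,2],0],[0,[3.9,0.43,4.5],0],[0,[3.9,0.43,6.5],0],[0,[3.9,0.43,7],0],[0,[3.9,0.43,7],0]]' >/dev/null; python3 g.py 9 8; python3 -m handwheel '[[0,[0,0,0.2],0],[0,[0,0,0.4],0],[0,[0,0,0.6],0],[0,[0,0,0.6],0]]' >/dev/null; python3 g.py 9 8;  python3 -m handwheel '[[0,[0,0,0.2],0],[0,[0,0,0.4],0],[0,[0,0,0.4],0]]' >/dev/null; python3 g.py 9 8
```

```text
t 32.52 chest x -134.7 y 27.5 z 149.6 bolt~57.5 | fx 0.3 fy -0.1 fz -0.5 w 0.1
t 33.02 chest x -135.7 y 27.2 z 143.6 bolt~57.2 | fx -1.1 fy -1.3 fz 1.4 w -0.1
t 33.40 chest x -135.4 y 27.4 z 139.2 bolt~57.4 | fx 0.3 fy 1.1 fz 0.7 w 0.1
```

```bash
cat > gz.py <<'E'
from h import *
import sys,subprocess
subprocess.run(["python3","g.py","99","99"]); sys.exit(int(bot.sense()["ft_force"][2]>5))
E
python3 -m handwheel '[[0,[0,0,0.2],0],[0,[0,0,0.4],0],[0,[0,0,0.4],0]]' >/dev/null; python3 gz.py && python3 -m handwheel '[[0,[0,0,0.1],0],[0,[0,0,0.1],0]]' >/dev/null && python3 gz.py && python3 -m handwheel '[[0,[0,0,0.1],0],[0,[0,0,0.1],0]]' >/dev/null && python3 gz.py && python3 -m handwheel '[[0,[0,0,0.1],0],[0,[0,0,0.1],0]]' >/dev/null && python3 gz.py && python3 -m handwheel '[[0,[0,0,0.1],0],[0,[0,0,0.1],0]]' >/dev/null && python3 gz.py && python3 -m handwheel '[[0,[0,0,0.1],0],[0,[0,0,0.1],0]]' >/dev/null && python3 gz.py
```

```text
t 33.77 chest x -135.4 y 27.5 z 135.2 bolt~57.5 | fx 0.2 fy -0.2 fz -0.2 w -0.2
this script no longer has the robotException ignored in: <_io.TextIOWrapper mode='rw' encoding='UTF-8'>
Traceback (most recent call last):
BrokenPipeError: [Errno 32] Broken pipe
```

```bash
python3 - <<'E'
from h import *
s=bot.sense(); print(s["ft_force"],s["position"])
img,d,p,R,t=cam("scene"); save(cv2.resize(img[160:340,80:320],(800,600)),"scene5.png")
E
```

```text
[ 0.23161246 -0.0999326  -0.23089734] [ 0.47371484 -0.06477289  0.13521638]
```

View pics/scene5.png

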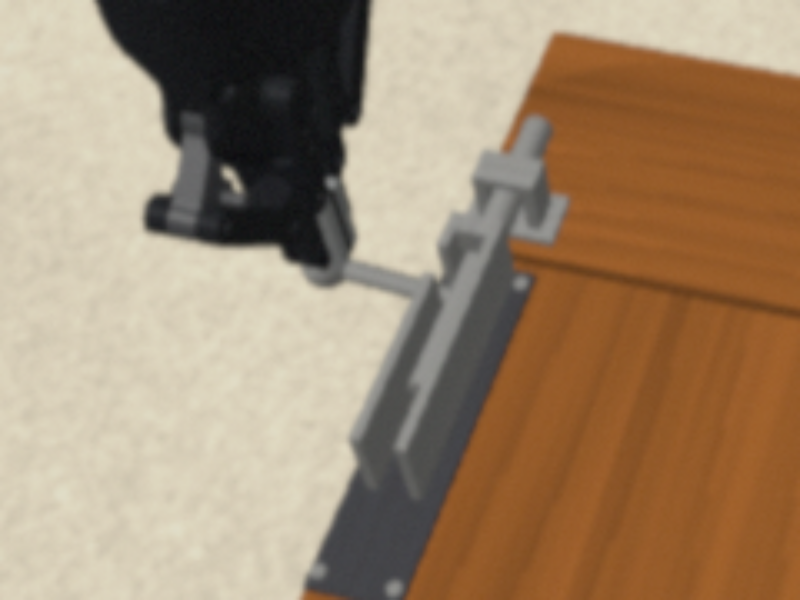

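The knob is under the fingertips and has gone down (from row 247 to about 270 in the crop). I'll keep going until I feel the stop.

```bash
cat > gz.py <<'E'
from bench import bot
import sys
s=bot.sense(); f=s["ft_force"]; print("t %.2f z %.1f f"%(s["time_s"],s["position"][2]*1e3),f.round(1)); sys.exit(int(f[2]>5))
E
python3 -m handwheel '[[0,[0,0,0.1],0],[0,[0,0,0.1],0]]' >/dev/null; python3 gz.py && python3 -m handwheel '[[0,[0,0,0.1],0],[0,[0,0,0.1],0]]' >/dev/null && python3 gz.py && python3 -m handwheel '[[0,[0,0,0.1],0],[0,[0,0,0.1],0]]' >/dev/null && python3 gz.py && python3 -m handwheel '[[0,[0,0,0.1],0],[0,[0,0,0.1],0]]' >/dev/null && python3 gz.py && python3 -m handwheel '[[0,[0,0,0.1],0],[0,[0,0,0.1],0]]' >/dev/null && python3 gz.py && python3 -m handwheel '[[0,[0,0,0.1],0],[0,[0,0,0.1],0]]' >/dev/null && python3 gz.py
```

```text
t 34.08 z 134.5 f [-0.5 -0.1  0.7]
t 34.33 z 133.4 f [-0.4  0.7  2.1]
t 34.58 z 132.5 f [-1.1 -0.2  2.2]
t 34.83 z 132.0 f [-2.7 -0.1  5.7]
```

The stop is at TCP z ≈ 132.3, against 132.7 predicted for 1.5 rad. I'll retreat and check.

```bash
python3 -m handwheel '[[0,[0,0,-2],0],[0,[-1,0,-6],0],[0,[-3,0,-9],0],[0,[-4,0,-9],0],[0,[-4,0,-9],0],[0,[-4,0,-9],0]]'; python3 - <<'E'
from h import *
X=np.array([.927,.375,0]);Y=np.array([-.375,.927,0])
for n in("wrist","top"):
    img,d,p,R,t=cam(n); o=bot.trace("knob",n)[0]; save(img,n+"6.png")
    m=o["mask"]&(d>0); v,u=np.nonzero(m); P=w(p,R,t,u,v,d[m])-[0.6095,-0.0395,0]; P=np.c_[P@X,P@Y,P[:,2]]*1e3
    st=P[(P[:,0]>-122)&(P[:,0]<-96)&(P[:,2]>100)]; k=P[P[:,0]<-124]
    a=np.polyfit(st[:,0],st[:,2],1)[0] if len(st)>5 else 0
    print(n,o["confidence"],"slope",a,"theta",np.pi/2+np.arctan(a),"knob top",np.percentile(k[:,2],95) if len(k) else None,np.median(P,0))
img,d,p,R,t=cam("scene"); save(img,"scene6.png")
E
```

```text
time_s: 35.58
position: [0.4363, -0.0795, 0.2202]
tool_rot: [[0.927, 0.375, -0.002], [0.375, -0.927, 0.001], [-0.001, -0.002, -1.0]]
ft_force: [-0.7, -1.2, -0.4]
grip_width: -0.0001
wrist 0.74 slope -0.07889137786255909 theta 1.4920680097985626 knob top 117.21230724125965 [-123.7902058    28.69990433  110.65935149]
top 0.66 slope -0.06106907675114748 theta 1.5098029982762218 knob top 118.75798517953439 [-120.79555697   29.07455912  111.69931296]
```

View pics/scene6.png

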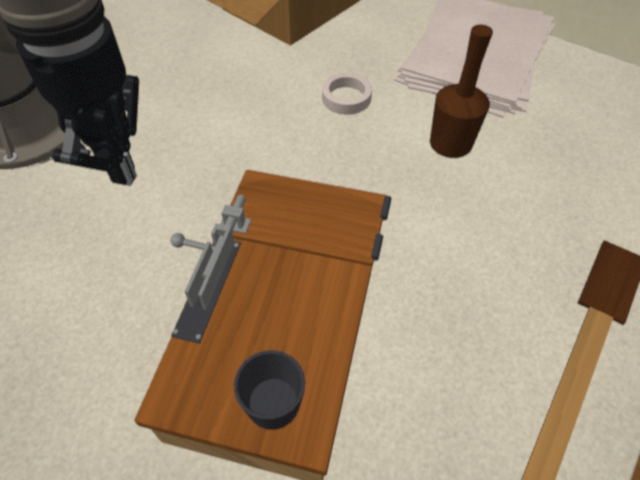

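The handle is fully down at about 1.5 rad (knob at (177,240)). The bolt is through the keeper, everything else is unmoved, and the robot is clear. I'm handing it in.

```bash
python3 -c "
from bench import bot
print(bot.finish_job(), bot.sense()['time_s'])"
```

```text
the job is handed in; nothing more can be done
the job is handed in; nothing more can be done
```

The chest is bolted shut: the bolt is through the keeper and the handle is fully down in the notch, and it stayed there after I let go.

- **Finding the notch:** I slid the bolt in 1 mm steps until it met the stop at joint bolt ≈ 71.6 mm, with about 11 N at the knob. I then backed off about 10 mm and held it there while the handle turned down freely into the notch.
- **Slip:** the pads slid off the knob near the end. Force readings did not show it. On release the camera showed the handle at only about 1.25 rad, already trapped in the notch. I pressed it the rest of the way from above with closed fingertips, until the force rose to 5.7 N at the expected height. During that last push the bolt was resting back in the notch, about 2 mm towards the spring, and was not held by the gripper.
- **Last checks:** the handle measures 1.49 rad (wrist camera) and 1.51 rad (top camera). The final picture shows the cup and the other things in view where they were. The arm was clear, at about 35.6 s of the 56 s allowed.
- **Vertical pull:** while sliding the bolt, the wrist showed a pull of 10 to 12 N along the handle's stem from the slightly off-centre grip. I lowered the tool by only 0.5 mm and it stayed. It did not appear to affect the guide.

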